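# Find each tub's own screw lid

### The job

The two open tubs in the wooden caddy have lost their lids, which lie on the table and look alike, but each lid threads fully onto only one of the tubs. Find out by trying which lid belongs where, and screw each one clockwise fully home on its own tub, then let go. Leave the things on the round tray and the hairbrush where they are.

Things in the scene. Friction and masses are not known exactly. Their poses are not given: they have to be found in the camera images.
- tub_1: open white plastic screw tub fixed in the caddy, 84 mm across: body up to a flat shoulder at 72 mm, then an open threaded neck 68 mm across up to 94 mm. Origin: centre of its underside; z up; x across the caddy's short side. Which lid belongs to it changes from start to start. At the caddy's +y end (left from the robot), 130 mm from the other.
- tub_2: open white plastic screw tub fixed in the caddy, 84 mm across: body up to a flat shoulder at 72 mm, then an open threaded neck 68 mm across up to 94 mm. Origin: centre of its underside; z up; x across the caddy's short side. Which lid belongs to it changes from start to start. At the caddy's -y end (right from the robot), 130 mm from the other.
- tub_1_start (a point): on tub_1's axis: where a lid's origin is (81 mm above the tub's) when it has dropped into the start of the thread. Either lid does so with its grip bar along the tub's x axis, either way round, within about 10 degrees and 2.5 mm; at other angles it only sits on the thread, 93 mm up. From here it turns CLOCKWISE seen from above, sinking 1 mm per 10 degrees. 
- tub_1_home (a point): on tub_1's axis: where a lid's origin is when fully home: 73.5 mm above the tub's, skirt 1.5 mm over the shoulder, after 74 degrees, at a hard stop. A lid that does not belong binds after 25 to 30 degrees, still some 5 mm too high; turn it back to the start to lift it off. Turning freely takes under 0.4 Nm. A lid stays where it is left.
- tub_2_start (a point): on tub_2's axis: where a lid's origin is (81 mm above the tub's) when it has dropped into the start of the thread. Either lid does so with its grip bar along the tub's x axis, either way round, within about 10 degrees and 2.5 mm; at other angles it only sits on the thread, 93 mm up. From here it turns CLOCKWISE seen from above, sinking 1 mm per 10 degrees. 
- tub_2_home (a point): on tub_2's axis: where a lid's origin is when fully home: 73.5 mm above the tub's, skirt 1.5 mm over the shoulder, after 74 degrees, at a hard stop. A lid that does not belong binds after 25 to 30 degrees, still some 5 mm too high; turn it back to the start to lift it off. Turning freely takes under 0.4 Nm. A lid stays where it is left.
- lid_a: grey plastic screw lid, hollow side down: skirt 82 mm across (74 inside), flat top 25 mm up, on it a grip bar 62 long, 16 wide, 26 mm high (51 mm in all; 55 to 115 g). Origin: centre of the skirt's underside; x along the grip bar, z up. Inside, a thread lug under each end of the bar: a half turn about z makes no difference. Outwardly the same as the other lid; inside they differ.
- lid_b: grey plastic screw lid, hollow side down: skirt 82 mm across (74 inside), flat top 25 mm up, on it a grip bar 62 long, 16 wide, 26 mm high (51 mm in all; 55 to 115 g). Origin: centre of the skirt's underside; x along the grip bar, z up. Inside, a thread lug under each end of the bar: a half turn about z makes no difference. Outwardly the same as the other lid; inside they differ.
- caddy: fixed open wooden caddy, 115 x 260 mm, walls 35 mm high, that holds both tubs (their undersides 8 mm above the table). Origin: centre of its underside; y along its length, from tub_2 to tub_1.
- saucer: white ceramic saucer, 100 mm across, on the round plastic tray (230 mm across, 20 mm high, fixed); bystander. Origin: centre of its underside.
- bottle: empty orange bottle with a white push dispenser, 60 mm across, 173 mm high, standing on the tray; bystander. Origin: centre of its underside.
- mirror: round steel compact mirror, shut, 74 mm across, 15 mm high, on the tray; bystander. Origin: centre of its underside.
- hairbrush: wooden hairbrush, 200 mm long, 28 mm high, lying bristles down on the table; bystander. Origin: under the joint of handle and head; x towards the head.
Not all that is in view belongs to the job. Leave any orange look-alike of the lid_b alone. What is shaped like the lid_a but orange is not meant.

How it is judged (in metres and radians):
At the end, for the whole second after the job is handed in: each tub carries one lid, centred within 6 mm, level within 0.06 rad and screwed down to within 2 mm of fully home (lid origin less than 75.5 mm above the tub's origin), which only the lid that belongs can reach; both lids at rest and released (((z of lid_a in the frame of tub_1 between 0.0675 and 0.0755 m and horizontal distance between lid_a and tub_1 below 0.006 m and angle between each of lid_a, lid_b's own z axis and vertical below 0.06 rad and z of lid_b in the frame of tub_2 between 0.0675 and 0.0755 m and horizontal distance between lid_b and tub_2 below 0.006 m) or (z of lid_a in the frame of tub_2 between 0.0675 and 0.0755 m and horizontal distance between lid_a and tub_2 below 0.006 m and angle between each of lid_a, lid_b's own z axis and vertical below 0.06 rad and z of lid_b in the frame of tub_1 between 0.0675 and 0.0755 m and horizontal distance between lid_b and tub_1 below 0.006 m)) and linear speed of each of lid_a, lid_b below 0.02 m/s); the robot touches nothing.
It fails at once if the saucer is moved more than 30 mm (distance of saucer from where it was at the start of the episode above 0.03 m).
It fails at once if the dispenser bottle is moved more than 30 mm (distance of bottle from where it was at the start of the episode above 0.03 m).
It fails at once if the compact mirror is moved more than 30 mm (distance of mirror from where it was at the start of the episode above 0.03 m).
It fails at once if the hairbrush is moved more than 30 mm (distance of hairbrush from where it was at the start of the episode above 0.03 m).
It also fails if it takes over 72 s, if anything falls off the work surface, if the arm or the gripper's body presses on something with over 40 N, if the wrist force passes 120 N, or if a joint passes its speed limit or range.

### The arm

A 6-joint arm with a two-finger parallel gripper is mounted at the origin on the work surface. World frame = base frame: x ahead of the robot, y to its left, z up, the work surface at z = 0. Lengths are in mm, angles in rad, forces in N, time in s.
With the tool pointing down it reaches from about 350 to 875 mm from the base axis. Payload 4.2 kg.
Tool frame: the origin (TCP) lies midway between the tips of the shut fingers; the grasp point (between the pads) lies 19 mm behind it (bot.grip_point_offset is the distance from the TCP to the grasp point, in mm); z points along the fingers, y is the line along which they close (so a half turn about z gives the same grasp; the last joint's range is limited). The gripper opens to 85 mm and grips with 20 to 120 N. Pads are 22 mm wide; open, the fingers measure 114 mm over their backs; the gripper's body (76 mm by 85 mm) begins 54 mm behind the grasp point. The pads swing forward as they close: fully open they stand 13 mm farther back than shut.
Start: joints at [-0.977, 0.385, 0.008, 0, -1.194, -0.259], TCP at [205.377, -590.271, 231.312] pointing down, gripper open.
Joint ranges: [-3.14, 3.14], [-1.21, 2.06], [-1.07, 1.41], [-3.16, 2.05], [-2.99, -0.16], [-3.1, 3.1]. Speed limits (rad/s): [2.79, 2.79, 3.14, 3.14, 3.14, 3.14].

### API

Orientations are given as a rotation vector (axis times angle).
In Python, from station import readout, vision, bot gives the robot as it stands. The module is installed in compiled form; this text tells all that it offers.
- The arm moves only by the shell command python3 -m creep 'ROWS' [FORCE]. ROWS is JSON, a list of rows, each a list of 7 numbers: the turn, a rotation vector about the tool's x, y, z in rad, then the shift along the tool's x, y, z in cm, then the finger opening in cm, from 0 to 8.54. A call has 1 to 20 rows; each row shifts and turns the commanded pose from where the row before left it, along the tool's axes as they then stand; what a row does not reach is not made up. A row lasts 1/10 s, in which the tool goes at most 50 mm and 8.59 degrees, less where a joint would pass 70% of its speed; a pose out of reach is approached as far as the arm can. A call with a gripper value outside its range is refused whole. The fingers move at their own pace and stop on an object; FORCE is the grip in N (left out, the last holds). Time passes only in rows, so rows that do not move let the fingers close. It gives the time, the measured TCP pose, the force, the opening and the grip force at its end, in the units of the state.
- readout.get_obs(): the state, without advancing time (a new reading comes with each control period).
- vision.camera(name): name is "scene" or "top" or "wrist"; returns a dict with "frame" (384x512x3 uint8, blue, green, red), "fx", "fy", "cx", "cy" (pixels), "camera_from_world" (4x4, takes a point from world to camera coordinates). Camera axes: x right, y down, z forward; pixel columns grow to the right and rows downward; lengths in mm; the calibration is good to about 2 mm. The wrist camera is an equidistant fisheye: a pixel r from the principal point sees the ray r / f radians off the axis. A picture is of the moment at which its call begins. There is no depth.
- bot.job_done(): hands the job in; it is judged then, once.
The state is a dict: "t": time; "q": joint angles; "qd": joint speeds; "effort": joint torques, N m; "eef_pos": TCP position; "eef_rot": TCP orientation; "ft_force": force on the tool from outside, world axes, zero at the start; "moment": the same for the moment, N m; "opening": finger opening in mm; "grasp_force": force on a finger pad.
Only numpy, scipy, OpenCV 4.12 (cv2) and the standard library are available. Lean on these libraries where they do the work, as an engineer would, in place of code of your own. Each camera call takes 0.05 s, during which the arm holds its last target. There are 200 camera calls.

## Working session

There is one attempt and no reset: what is moved stays moved. The work goes in short steps, Python scripts to look and compute and a shell command to move; the robot and the scene stay as the last step left them, time stands still between calls to the robot, and variables do not carry over. Pictures are saved under pics/ and viewed, at most 10 in all, crops included, and the job is handed in when it is done.

```bash
mkdir -p pics; python3 - <<'E'
from station import readout, vision, bot
import cv2,numpy as np
o=readout.get_obs(); print(o)
print(bot.grip_point_offset)
for n in("top","scene"):
    c=vision.camera(n); cv2.imwrite(f"pics/{n}0.png",c["frame"]); print(n,c["fx"],c["cx"],c["cy"],np.round(c["camera_from_world"],3).tolist())
    np.savez(f"{n}0.npz",**{k:np.array(v) for k,v in c.items()})
E
```

```text
{'t': 0.0, 'q': array([-9.77427526e-01,  3.85578791e-01,  6.57624982e-03, -5.56182203e-04,
       -1.19400805e+00, -2.58599035e-01]), 'qd': array([-0.00191663, -0.00043543, -0.00105839, -0.00057882,  0.00026138,
        0.00043129]), 'effort': array([-3.59194919e-04, -3.92288983e+01,  1.88404459e+01,  4.18633595e+00,
       -4.64828394e-03,  1.51984852e-05]), 'eef_pos': array([ 205.16812671, -589.71446545,  230.18029243]), 'eef_rot': array([ 0.52301088, -3.09729895, -0.00350236]), 'ft_force': array([0.27863019, 0.06582096, 0.35865364]), 'moment': array([ 0.02337831, -0.0404535 , -0.02486373]), 'grasp_force': 0.0, 'opening': 85.31658827234189}
18.700000000000003
top 475.7645277428532 257.9833638622949 196.99725093046467 [[-0.005, -1.0, -0.004, -69.999], [-0.981, 0.006, -0.193, 501.525], [0.193, 0.003, -0.981, 1598.003], [0.0, 0.0, 0.0, 1.0]]
scene 355.16423782436175 254.01739677910166 188.29639966823567 [[-0.524, 0.852, -0.005, 306.176], [0.715, 0.436, -0.547, -271.097], [-0.464, -0.29, -0.837, 1224.781], [0.0, 0.0, 0.0, 1.0]]
```

View pics/top0.png

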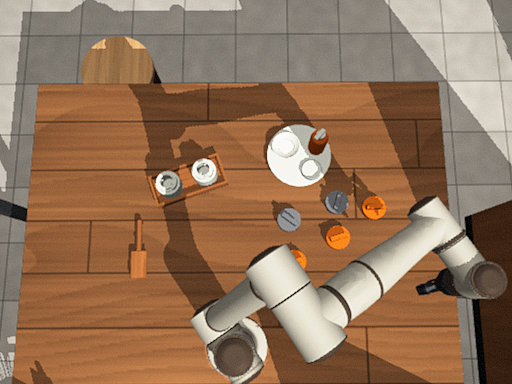

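View pics/scene0.png

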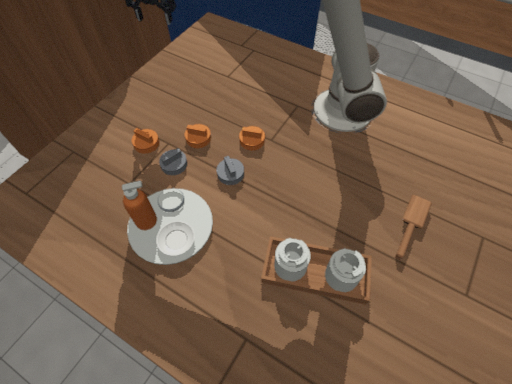

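Candidates in the top view: grey discs at (289,219) and (337,202), orange look-alikes at (374,208), (338,237) and (298,258), and the mirror at (310,168). I choose the two grey ones. The tubs are at (168,182), which is tub_1, and (204,171), which is tub_2. Next is a close crop to check and measure these.

```bash
python3 - <<'E'
import cv2,numpy as np
t=cv2.imread("pics/top0.png"); s=cv2.imread("pics/scene0.png")
def cr(im,x,y,w,h,k): return cv2.resize(im[y:y+h,x:x+w],None,fx=k,fy=k,interpolation=cv2.INTER_CUBIC)
a=cr(t,265,180,100,66,4); b=cr(t,140,145,100,66,4)
c=cr(s,145,135,100,66,4)[:264]; d=cr(s,265,230,120,72,4)
c=cv2.resize(s[140:206,150:250],None,fx=4,fy=4,interpolation=cv2.INTER_CUBIC); d=cv2.resize(s[234:300,270:370],None,fx=4,fy=4,interpolation=cv2.INTER_CUBIC)
cv2.imwrite("pics/crop0.png",np.vstack([np.hstack([a,b]),np.hstack([c,d])]))
E
```

```text
(no output)
```

View pics/crop0.png

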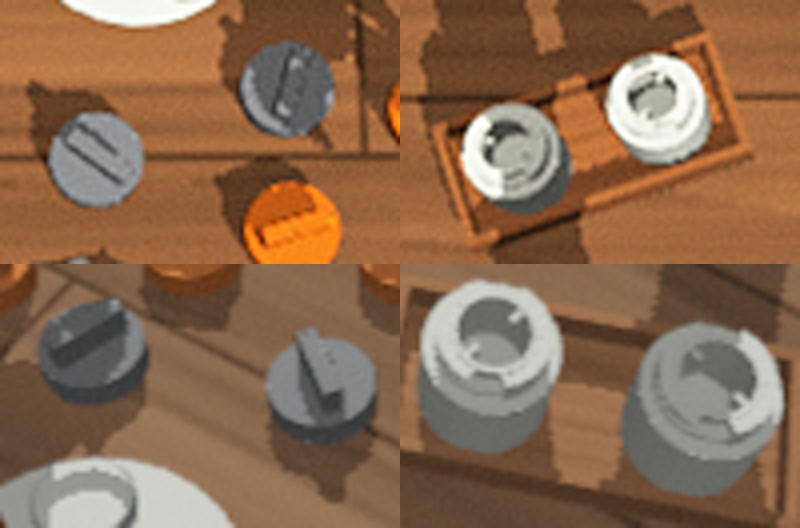

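Crop: both grey lids confirmed. Their bars run diagonally at top (289,219) and steeply at top (337,202). Now I fit their silhouettes in both views.

```bash
cat > h.py <<'E'
import cv2,numpy as np
from scipy.optimize import least_squares
def circ(r,z,n=48):
    a=np.linspace(0,2*np.pi,n,endpoint=False); return np.c_[r*np.cos(a),r*np.sin(a),z+0*a]
def proj(c,P):
    M=c["camera_from_world"]; p=P@M[:3,:3].T+M[:3,3]
    return np.c_[c["fx"]*p[:,0]/p[:,2]+c["cx"],c["fy"]*p[:,1]/p[:,2]+c["cy"]]
def mask(c,px,box=26,vmin=0,smax=60):
    f=c["frame"]; hsv=cv2.cvtColor(f,cv2.COLOR_BGR2HSV)
    m=((hsv[...,1]<smax)&(hsv[...,2]>vmin)).astype(np.uint8)
    k=np.zeros_like(m); x,y=map(int,px); k[y-box:y+box,x-box:x+box]=1
    n,l,st,ce=cv2.connectedComponentsWithStats(m*k); i=1+np.argmax(st[1:,4]); return (l==i).astype(np.uint8),st[i]
def hullmask(c,P):
    # sub-pixel: hull moments
    h=cv2.convexHull(proj(c,P).astype(np.float32)); mm=cv2.moments(h); return np.array([mm["m10"]/mm["m00"],mm["m01"]/mm["m00"]]),mm["m00"]
def fit(views,parts,guess):
    obs=[]
    for c,px,kw in views:
        m,st=mask(c,px,**kw); pts=np.argwhere(m)[:,::-1].astype(np.float32)
        h=cv2.convexHull(pts.astype(np.int32)); f=np.zeros_like(m); cv2.fillConvexPoly(f,h,1); ys,xs=np.nonzero(f)
        obs.append((np.array([xs.mean(),ys.mean()]),len(xs),st))
    def res(p,vs=range(len(views))): return np.concatenate([hullmask(views[i][0],parts+[p[0],p[1],0])[0]-obs[i][0] for i in vs])
    out=[]
    for vs in [range(len(views))]+[[i] for i in range(len(views))]:
        r=least_squares(res,guess,args=(vs,)); out.append(np.round(r.x,1).tolist())
    print(out, "res",np.round(res(out[0]),2),"areas",[(o[1],round(hullmask(v[0],parts+[*out[0],0])[1])) for o,v in zip(obs,views)])
    return np.array(out[0])
b=np.array([[x,y,z] for x in(-31,31) for y in(-8,8) for z in (25,51)],float)
def lid(yaw): 
    c,s=np.cos(yaw),np.sin(yaw); return np.vstack([circ(41,0),circ(41,25),b@np.array([[c,-s,0],[s,c,0],[0,0,1]]).T])
tub=np.vstack([circ(42,30),circ(42,80),circ(34,102)])
load=lambda n:dict(np.load(n+"0.npz"))
def ray(c,px,z):
    M=c["camera_from_world"];R=M[:3,:3];o=-R.T@M[:3,3];d=R.T@np.array([(px[0]-c["cx"])/c["fx"],(px[1]-c["cy"])/c["fy"],1]);return (o+d*(z-o[2])/d[2])[:2]
E
python3 - <<'E'
from h import *
t,s=load("top"),load("scene")
for n,pt,ps,P,z,kw in [("A",(289,219),(230,170),1,25,{}),("B",(337,202),(173,161),1,25,{}),("T1",(168,182),(346,270),0,90,dict(smax=70)),("T2",(204,171),(293,259),0,90,dict(smax=70))]:
    g=ray(t,pt,z); print(n,g,ray(s,ps,z))
    fit([(t,pt,kw),(s,ps,kw)],lid(0) if P else tub,g)
# bar ends, top crop -> pixel; bar top z=51
c=lambda x,y:(265+x/4-.4,180+y/4-.4)
for e in [((75,130),(125,175)),((298,60),(280,112))]:
    p,q=[ray(t,c(*v),51) for v in e]; print(p,q,np.degrees(np.arctan2(*(p-q)[::-1])))
E
```

```text
A [ 427.17674384 -180.16910214] [ 431.0497432 -178.0098989]
[[427.3, -180.5], [427.4, -179.1], [427.3, -182.8]] res [0.39 0.03 0.47 0.27] areas [(453, 451), (639, 629)]
B [ 486.37864651 -349.32010681] [ 492.91054924 -344.08924637]
[[489.4, -349.3], [489.1, -348.5], [489.7, -350.2]] res [ 0.21 -0.07  0.29  0.06] areas [(447, 456), (596, 609)]
T1 [546.71620128 232.58853545] [566.20515271 238.0043534 ]
[[549.8, 234.3], [547.2, 236.2], [552.0, 235.7]] res [ 0.57 -0.73 -0.18 -1.04] areas [(589, 550), (1401, 1258)]
T2 [584.48639821 110.89376786] [606.25593965 121.30707859]
[[584.5, 110.9], [589.9, 113.9], [584.5, 110.9]] res [ 0.82  1.51  0.7  -3.96] areas [(583, 535), (1286, 1153)]
[ 447.33995052 -159.56358589] [ 408.14798178 -201.68734508] 47.06487101014788
[ 507.53995204 -353.23299853] [ 462.02009439 -336.03502321] -20.697196196473925
```

```bash
cat >> h.py <<'E'
from scipy.spatial.transform import Rotation as Ro
def plan(x,y,z,head,pose=None):
    from station import readout
    o=readout.get_obs(); R=Ro.from_rotvec(o["eef_rot"]).as_matrix(); h=np.degrees(np.arctan2(R[1,0],R[0,0]))
    d=R.T@(np.array([x,y,z])-o["eef_pos"])/10
    print("t%.2f"%o["t"],"pos",np.round(o["eef_pos"],1),"head %.1f tilt %.2f q6 %.2f"%(h,np.degrees(np.arccos(-R[2,2])),o["q"][5]),"shift cm",np.round(d,2),"turnz %.3f (dh %.1f)"%(-np.radians(head-h),head-h),"open %.1f"%o["opening"])
    S=Ro.from_matrix(R).inv()*Ro.from_euler("zx",[head,180],degrees=True); print("full turn",np.round(S.as_rotvec(),3))
E
python3 -c "
from h import *
plan(427.3,-180,230,-133)"
```

```text
t0.10 pos [ 205.2 -589.8  230.3] head -160.8 tilt 0.12 q6 -0.26 shift cm [-34.44  31.41   0.09] turnz -0.486 (dh 27.8) open 85.4
full turn [ 2.000e-03 -1.000e-03  1.155e+00]
```

```bash
sed -i 's/"zx",\[head/"ZX",[head/' h.py
python3 -m creep '[[0,0,0,-2.9,2.6,0,8.5],[0,0,0,-2.9,2.6,0,8.5],[0,0,0,-2.9,2.6,0,8.5],[0,0,0,-2.9,2.6,0,8.5],[0,0,0,-2.9,2.6,0,8.5],[0,0,0,-2.9,2.6,0,8.5],[0,0,0,-2.9,2.6,0,8.5],[0,0,0,-2.9,2.6,0,8.5],[0,0,0,-2.9,2.6,0,8.5],[0,0,0,-2.9,2.6,0,8.5],[0,0,0,-2.9,2.6,0,8.5],[0,0,0,-2.5,2.8,0,8.5],[0,0,-0.12,0,0,0,8.5],[0,0,-0.12,0,0,0,8.5],[0,0,-0.12,0,0,0,8.5],[0,0,-0.126,0,0,0,8.5],[0,0,0,0,0,0,8.5]]'
python3 - <<'E'
from h import *
from station import vision
plan(427.3,-180,230,-133)
c=vision.camera("wrist"); cv2.imwrite("pics/w1.png",c["frame"]); np.savez("w10.npz",**c)
print(c["fx"],c["cx"],c["cy"],np.round(c["camera_from_world"],2).tolist())
for n in("top","scene"):
    c=vision.camera(n); cv2.imwrite(f"pics/{n}1.png",c["frame"]); np.savez(f"{n}10.npz",**c)
E
```

```text
t: 1.8
eef_pos: [426.8, -180.5, 231.0]
eef_rot: [1.253, -2.88, -0.001]
ft_force: [0.3, -0.4, 0.3]
opening: 85.0
grasp_force: 0.0
t1.80 pos [ 426.8 -180.5  231. ] head -133.0 tilt 0.05 q6 -0.70 shift cm [-0.07  0.    0.1 ] turnz 0.000 (dh -0.0) open 85.0
full turn [ 0.001 -0.     0.   ]
297.3186396354542 257.00868444575843 195.55599988190264 [[-0.73, 0.68, 0.0, 436.06], [0.65, 0.7, 0.3, -191.31], [0.21, 0.22, -0.95, 331.65], [0.0, 0.0, 0.0, 1.0]]
```

View pics/w1.png

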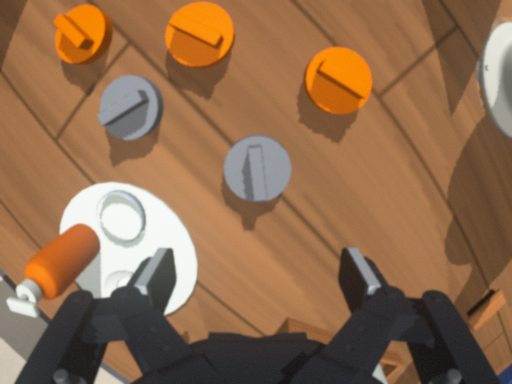

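Wrist view: lid A is at (257,169) with its bar almost vertical, and lid B at (130,107). I refine the poses with an edge fit.

```bash
cat >> h.py <<'E'
from scipy.optimize import minimize
def wproj(c,P):
    M=c["camera_from_world"]; p=P@M[:3,:3].T+M[:3,3]
    th=np.arctan2(np.hypot(p[:,0],p[:,1]),p[:,2]); ph=np.arctan2(p[:,1],p[:,0])
    return np.c_[c["fx"]*th*np.cos(ph)+c["cx"],c["fy"]*th*np.sin(ph)+c["cy"]]
def seg(a,b,n=40): return np.linspace(a,b,n)
def baredges(zb=25.,zt=51.):
    q=[(-31,-8),(31,-8),(31,8),(-31,8)]
    return np.vstack([seg((*q[i],zt),(*q[(i+1)%4],zt),40 if i%2==0 else 12) for i in range(4)])
def edgefit(c,P,g,yaw0,fish=True,rng=8,yr=12,blur=1.5):
    """maximise mean gradient on projected model lines; P model pts, g=(x,y); z offset already in P"""
    im=cv2.GaussianBlur(c["frame"],(0,0),blur).astype(np.float32)
    G=np.max(np.hypot(cv2.Sobel(im,cv2.CV_32F,1,0),cv2.Sobel(im,cv2.CV_32F,0,1)),2)
    G=np.minimum(G,np.percentile(G,99)); f=wproj if fish else proj
    def sc(v):
        a=np.radians(v[2]); R=np.array([[np.cos(a),-np.sin(a),0],[np.sin(a),np.cos(a),0],[0,0,1]])
        p=f(c,P@R.T+[v[0],v[1],0]).astype(np.float32)
        return -cv2.remap(G,p[:,:1],p[:,1:],cv2.INTER_LINEAR).mean()
    from scipy.optimize import brute
    best=min(((sc((g[0]+i,g[1]+j,yaw0+k)),i,j,k) for i in np.arange(-rng,rng+.1,2) for j in np.arange(-rng,rng+.1,2) for k in np.arange(-yr,yr+.1,3)))
    r=minimize(sc,[g[0]+best[1],g[1]+best[2],yaw0+best[3]],method="Nelder-Mead",options=dict(initial_simplex=np.array([[g[0]+best[1],g[1]+best[2],yaw0+best[3]]]*4)+np.vstack([np.zeros(3),np.diag([1.5,1.5,3])])))
    return np.round(r.x,2),round(-r.fun,1)
lidP=np.vstack([baredges(),circ(41,25,120)])
E
python3 - <<'E'
from h import *
w=load("w1")
for n,g,y in(("A",(427,-180),47),("B",(489,-349),-21)):
    print(n,edgefit(w,lidP,g,y),edgefit(w,baredges(),g,y))
    for k in("top1","scene1"): print(k,edgefit(load(k),lidP,g,y,fish=False,blur=1))
E
```

```text
A (array([ 427.26, -180.56,   53.51]), np.float64(99.8)) (array([ 426.83, -179.39,   53.18]), np.float64(62.2))
top1 (array([ 425.85, -177.66,   36.93]), np.float64(158.4))
scene1 (array([ 427.11, -180.65,   53.68]), np.float64(126.7))
B (array([ 489.14, -349.98,  -18.07]), np.float64(107.1)) (array([ 488.6 , -350.32,  -18.6 ]), np.float64(84.4))
top1 (array([ 488.27, -348.6 ,  -19.75]), np.float64(171.0))
scene1 (array([ 489.16, -350.9 ,  -19.39]), np.float64(122.4))
```

```bash

python3 -m creep '[[0,0,-0.112,-0.05,0,2,5],[0,0,0,0,0,3.5,4],[0,0,0,0,0,3.5,4],[0,0,0,0,0,3.5,4],[0,0,0,0,0,3,4],[0,0,0,0,0,2.4,4],[0,0,0,0,0,1.4,4],[0,0,0,0,0,0.9,4],[0,0,0,0,0,0,4],[0,0,0,0,0,0,1],[0,0,0,0,0,0,1],[0,0,0,0,0,0,1],[0,0,0,0,0,0,1],[0,0,0,0,0,0,1]]' 60
python3 -c "
from h import *
plan(427.3,-180.5,29,-126.6)"
```

```text
t: 3.35
eef_pos: [428.4, -180.4, 30.3]
eef_rot: [-1.412, 2.804, -0.002]
ft_force: [-0.2, 0.1, 6.4]
opening: 14.5
grasp_force: 60.3
t3.35 pos [ 428.4 -180.4   30.3] head -126.5 tilt 0.13 q6 -0.59 shift cm [0.07 0.08 0.13] turnz 0.001 (dh -0.1) open 14.5
full turn [-0.002  0.001  0.001]
```

```bash
python3 -c "
from h import *
plan(460,120,200,17)
M=load('top');print(ray(M,(299,155),20))"
python3 -m creep '[[0,0,0,0,0,-1,1],[0,0,0,0,0,-2,1],[0,0,0,0,0,-3,1],[0,0,0,0,0,-3.5,1],[0,0,0,0,0,-3.5,1],[0,0,0,0,0,-3,1],[0,0,0,0,0,-1,1],[0,0,0,0,0,0,1]]'
python3 -c "
from h import *
plan(460,120,200,17)"
```

```text
t3.35 pos [ 428.4 -180.4   30.3] head -126.5 tilt 0.13 q6 -0.59 shift cm [-26.04  15.31 -16.97] turnz -2.505 (dh 143.5) open 14.5
full turn [-2.000e-03 -2.000e-03 -2.505e+00]
[ 659.4059581 -220.394194 ]
t: 4.15
eef_pos: [427.8, -180.2, 200.6]
eef_rot: [-1.411, 2.804, -0.002]
ft_force: [0.8, 0.4, -1.1]
opening: 14.6
grasp_force: 59.4
t4.15 pos [ 427.8 -180.2  200.6] head -126.6 tilt 0.19 q6 -0.59 shift cm [-26.03  15.3    0.07] turnz -2.506 (dh 143.6) open 14.6
full turn [-4.000e-03 -2.000e-03 -2.506e+00]
```

```bash

python3 -m creep '[[0,0,0,-2.6,1.53,0,1],[0,0,0,-2.6,1.53,0,1],[0,0,0,-2.6,1.53,0,1],[0,0,0,-2.6,1.53,0,1],[0,0,0,-2.6,1.53,0,1],[0,0,0,-2.6,1.53,0,1],[0,0,0,-2.6,1.53,0,1],[0,0,0,-2.6,1.53,0,1],[0,0,0,-2.6,1.53,0,1],[0,0,0,-2.6,1.53,0,1]]'
python3 -m creep '[[0,0,-0.14,0,0,0,1],[0,0,-0.14,0,0,0,1],[0,0,-0.14,0,0,0,1],[0,0,-0.14,0,0,0,1],[0,0,-0.14,0,0,0,1],[0,0,-0.14,0,0,0,1],[0,0,-0.14,0,0,0,1],[0,0,-0.14,0,0,0,1],[0,0,-0.14,0,0,0,1],[0,0,-0.14,0,0,0,1],[0,0,-0.14,0,0,0,1],[0,0,-0.14,0,0,0,1],[0,0,-0.14,0,0,0,1],[0,0,-0.14,0,0,0,1],[0,0,-0.14,0,0,0,1],[0,0,-0.14,0,0,0,1],[0,0,-0.14,0,0,0,1],[0,0,-0.126,0,0,0,1],[0,0,0,0,0,0,1]]'
python3 - <<'E'
from h import *
from station import vision
plan(460,120,200,17)
c=vision.camera("wrist"); cv2.imwrite("pics/w2.png",c["frame"]); np.savez("w20.npz",**c)
E
```

```text
t: 5.15
eef_pos: [458.0, 120.3, 197.0]
eef_rot: [1.41, -2.802, -0.0]
ft_force: [0.6, 0.5, -0.7]
opening: 14.6
grasp_force: 59.3
t: 7.05
eef_pos: [458.2, 119.1, 197.1]
eef_rot: [3.106, 0.464, -0.007]
ft_force: [-0.6, -0.4, -1.3]
opening: 15.1
grasp_force: 59.3
t7.05 pos [458.2 119.1 197.1] head 17.0 tilt 0.27 q6 1.27 shift cm [ 0.2  -0.04 -0.29] turnz -0.000 (dh 0.0) open 15.1
full turn [ 0.001  0.005 -0.   ]
```

View pics/w2.png

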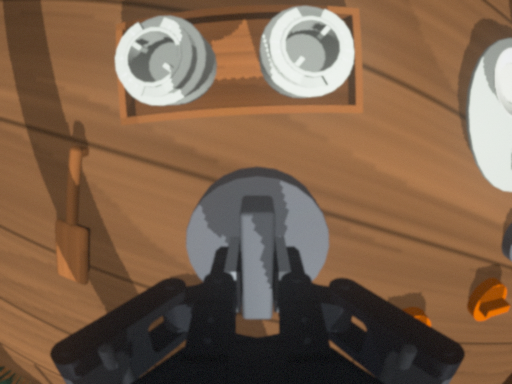

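The held lid is centred under the gripper. Tub_1 is at (165,60) and tub_2 at (307,50). I fit the caddy and both tubs as one rigid model.

```bash
python3 - <<'E'
from h import *
q=[(-57.5,-130),(57.5,-130),(57.5,130),(-57.5,130)]
box=np.vstack([seg((*q[i],35),(*q[(i+1)%4],35),60 if i%2==0 else 120) for i in range(4)])
T=lambda s:np.vstack([circ(34,102,120),circ(42,80,120)])+[0,65*s,0]
full=np.vstack([T(1),T(-1),box])
w=load("w2")
for k,c,f in(("w",w,True),("top",load("top"),False),("scene",load("scene"),False)):
    for n,P in(("full",full),("tubs",np.vstack([T(1),T(-1)])),("box",box),("neck",np.vstack([circ(34,102,120)+[0,65,0],circ(34,102,120)-[0,65,0]]))):
        v,s=edgefit(c,P,(567,173),17,fish=f,rng=10,yr=9,blur=1.2); a=np.radians(v[2]); d=65*np.array([-np.sin(a),np.cos(a)])
        print(k,n,v,s,"T1",np.round(v[:2]+d,1),"T2",np.round(v[:2]-d,1))
# held lid
z=197.1-30.3
print("held",edgefit(w,lidP+[0,0,z],(458,119),17))
E
```

```text
w full [570.75 174.51  19.39] 117.1 T1 [549.2 235.8] T2 [592.3 113.2]
w tubs [570.86 174.55  19.38] 151.3 T1 [549.3 235.9] T2 [592.4 113.2]
w box [567.62 182.3   19.46] 72.2 T1 [546.  243.6] T2 [589.3 121. ]
w neck [570.92 174.35  19.64] 128.4 T1 [549.1 235.6] T2 [592.8 113.1]
top full [569.26 175.71  18.86] 164.4 T1 [548.2 237.2] T2 [590.3 114.2]
top tubs [570.03 176.2   18.93] 208.5 T1 [548.9 237.7] T2 [591.1 114.7]
top box [574.83 156.9   19.57] 117.8 T1 [553.1 218.1] T2 [596.6  95.7]
top neck [558.72 182.15  20.46] 189.5 T1 [536. 243.] T2 [581.4 121.3]
scene full [570.02 174.54  19.46] 110.3 T1 [548.4 235.8] T2 [591.7 113.3]
scene tubs [570.15 174.73  19.36] 138.7 T1 [548.6 236.1] T2 [591.7 113.4]
scene box [572.04 167.38  19.67] 80.5 T1 [550.2 228.6] T2 [593.9 106.2]
scene neck [569.92 174.76  19.37] 124.4 T1 [548.4 236.1] T2 [591.5 113.4]
held (array([458.97, 118.1 ,  15.57]), np.float64(77.4))
```

```bash
python3 -c "
from h import *
plan(591.3,113.3,150,20)"
```

```text
t7.10 pos [458.4 119.2 197.5] head 16.9 tilt 0.23 q6 1.27 shift cm [12.57  4.41  4.7 ] turnz -0.055 (dh 3.1) open 14.7
full turn [ 0.001  0.004 -0.055]
```

```bash

python3 -m creep '[[0,0,0,2,0.73,0,1],[0,0,0,3,1.1,0,1],[0,0,0,3,1.1,0,1],[0,0,0,3,1.1,0,1],[0,0,0,1.57,0.38,0,1],[0,0,-0.055,0,0,0,1],[0,0,0,0,0,2,1],[0,0,0,0,0,2,1],[0,0,0,0,0,0.7,1],[0,0,0,0,0,0,1]]'
python3 -c "
from h import *
plan(591.3,113.3,134,19.7)"
```

```text
t: 8.1
eef_pos: [591.5, 113.9, 150.4]
eef_rot: [3.092, 0.548, -0.006]
ft_force: [0.0, 0.3, 0.1]
opening: 14.7
grasp_force: 59.3
t8.10 pos [591.5 113.9 150.4] head 20.1 tilt 0.24 q6 1.46 shift cm [-0.03  0.05  1.64] turnz 0.007 (dh -0.4) open 14.7
full turn [0.    0.004 0.007]
```

```bash

python3 -m creep '[[0,0,0,-0.03,0.05,1,1],[0,0,0,0,0,0.5,1],[0,0,0,0,0,0.3,1],[0,0,0,0,0,0.2,1],[0,0,0,0,0,0.2,1],[0,0,0,0,0,0,1]]'
python3 -m creep '[[0,0,0,0,0,0.2,1],[0,0,0,0,0,0.2,1],[0,0,0,0,0,0.1,1],[0,0,0,0,0,0,1]]'
python3 -c "
from h import *
plan(591.3,113.3,119.3,19.7)"
```

```text
t: 8.7
eef_pos: [592.3, 113.8, 130.2]
eef_rot: [-3.093, -0.55, 0.0]
ft_force: [0.6, -0.6, -1.3]
opening: 14.5
grasp_force: 59.3
t: 9.1
eef_pos: [592.3, 113.7, 125.1]
eef_rot: [3.093, 0.55, -0.001]
ft_force: [-0.1, -0.6, -0.1]
opening: 14.7
grasp_force: 59.3
t9.10 pos [592.3 113.7 125.1] head 20.2 tilt 0.02 q6 1.47 shift cm [-0.11  0.    0.58] turnz 0.008 (dh -0.5) open 14.7
full turn [0.    0.    0.008]
```

```bash

python3 -m creep '[[0,0,0,0,0,0.2,1],[0,0,0,0,0,0.2,1],[0,0,0,0,0,0.1,1],[0,0,0,0,0,0.1,1],[0,0,0,0,0,0,1]]'
python3 -c "
from h import *
plan(591.3,113.3,119.3,19.7)"
```

```text
t: 9.6
eef_pos: [592.4, 113.7, 119.5]
eef_rot: [3.093, 0.551, -0.0]
ft_force: [-0.2, -0.3, 0.6]
opening: 14.9
grasp_force: 59.7
t9.60 pos [592.4 113.7 119.5] head 20.2 tilt 0.01 q6 1.47 shift cm [-0.11  0.    0.02] turnz 0.008 (dh -0.5) open 14.9
full turn [0.    0.    0.008]
```

```bash

python3 -m creep '[[0,0,0.08,0,0,0.046,1],[0,0,0.08,0,0,0.046,1],[0,0,0.08,0,0,0.046,1],[0,0,0.08,0,0,0.046,1],[0,0,0,0,0,0,1]]'
python3 -c "
from h import *
from station import readout
plan(592,113.3,119.3,19.7);print(readout.get_obs()['moment'])"
python3 -m creep '[[0,0,0.06,0,0,0.034,1],[0,0,0.06,0,0,0.034,1],[0,0,0.06,0,0,0.034,1],[0,0,0,0,0,0,1]]'
python3 -c "
from h import *
from station import readout
plan(592,113.3,119.3,19.7);print(readout.get_obs()['moment'])"
python3 -m creep '[[0,0,0.04,0,0,0.023,1],[0,0,0.04,0,0,0.023,1],[0,0,0,0,0,0,1]]'
python3 -c "
from h import *
from station import readout
plan(592,113.3,119.3,19.7);print(readout.get_obs()['moment'])"
```

```text
t: 10.1
eef_pos: [592.6, 113.9, 117.6]
eef_rot: [-3.141, -0.051, -0.001]
ft_force: [-0.3, 0.9, -0.5]
opening: 14.7
grasp_force: 59.4
t10.10 pos [592.6 113.9 117.6] head 1.8 tilt 0.04 q6 1.15 shift cm [-0.06  0.06 -0.17] turnz -0.312 (dh 17.9) open 14.7
full turn [-0.    -0.001 -0.312]
[ 0.13891384  0.02015492 -0.06152974]
t: 10.5
eef_pos: [592.6, 113.8, 117.1]
eef_rot: [3.133, -0.224, 0.001]
ft_force: [-2.4, -0.3, 3.0]
opening: 14.7
grasp_force: 60.5
t10.50 pos [592.6 113.8 117.1] head -8.2 tilt 0.05 q6 0.97 shift cm [-0.05  0.05 -0.22] turnz -0.487 (dh 27.9) open 14.7
full turn [ 0.001 -0.001 -0.487]
[-0.09027559  0.44573808  0.81783608]
t: 10.8
eef_pos: [592.6, 113.8, 117.1]
eef_rot: [3.121, -0.344, 0.002]
ft_force: [-2.7, -0.0, 5.8]
opening: 14.9
grasp_force: 72.4
t10.80 pos [592.6 113.8 117.1] head -12.6 tilt 0.10 q6 0.89 shift cm [-0.05  0.06 -0.22] turnz -0.563 (dh 32.3) open 14.9
full turn [ 0.002 -0.001 -0.563]
[-0.14558455  0.8138011   1.86298737]
```

It binds (moment 1.9 Nm, no further sinking), so the held lid belongs on tub_1. I turn it back, lift, and carry it over.

```bash

python3 -m creep '[[0,0,-0.08,0,0,-0.046,1],[0,0,-0.1,0,0,-0.057,1],[0,0,-0.1,0,0,-0.057,1],[0,0,-0.1,0,0,-0.057,1],[0,0,-0.1,0,0,-0.057,1],[0,0,-0.1,0,0,-0.058,1],[0,0,0,0,0,0,1]]'
python3 -c "
from h import *
plan(549,235.9,119.3,19.5)"
python3 -m creep '[[0,0,0,0,0,-0.2,1],[0,0,0,0,0,-0.4,1],[0,0,0,0,0,-0.4,1],[0,0,0,0,0,-1,1],[0,0,0,0,0,-2,1],[0,0,0,0,0,0,1]]'
python3 - <<'E'
from h import *
from station import vision
plan(549,235.9,150,19.5)
c=vision.camera("wrist"); np.savez("w30.npz",**c)
print(edgefit(c,lidP+[0,0,159.5-30.3],(592,113.5),20))
E
```

```text
t: 11.5
eef_pos: [592.8, 113.9, 119.5]
eef_rot: [-3.092, -0.55, -0.002]
ft_force: [0.4, 0.6, 2.2]
opening: 14.8
grasp_force: 59.6
t11.50 pos [592.8 113.9 119.5] head 20.2 tilt 0.08 q6 1.47 shift cm [  0.09 -12.96   0.02] turnz 0.012 (dh -0.7) open 14.8
full turn [-0.    -0.001  0.012]
t: 12.1
eef_pos: [594.4, 114.4, 162.8]
eef_rot: [-3.092, -0.551, -0.011]
ft_force: [1.1, 0.4, -0.9]
opening: 14.8
grasp_force: 59.4
t12.10 pos [594.4 114.4 162.8] head 20.2 tilt 0.40 q6 1.46 shift cm [ -0.08 -12.97   1.28] turnz 0.012 (dh -0.7) open 14.8
full turn [ 0.    -0.007  0.012]
(array([594.11, 113.08,  19.55]), np.float64(85.3))
```

```bash

python3 -m creep '[[0,0,0,0.02,-2.2,0,1],[0,0,0,0.02,-3.5,0,1],[0,0,0,0.02,-3.5,0,1],[0,0,0,0.03,-2.6,0,1],[0,0,0,0,-1.2,0,1],[0,0,0.008,0,0,0,1],[0,0,0,0,0,0,1]]'
python3 -c "
from h import *
plan(549.2,236.3,150,19.5)"
```

```text
t: 12.85
eef_pos: [548.2, 235.5, 158.8]
eef_rot: [3.095, 0.537, -0.002]
ft_force: [0.3, -0.5, -1.0]
opening: 14.5
grasp_force: 59.4
t12.85 pos [548.2 235.5 158.8] head 19.7 tilt 0.06 q6 1.24 shift cm [ 0.12 -0.04  0.88] turnz 0.003 (dh -0.2) open 14.5
full turn [0.    0.001 0.003]
```

Descend to about 119.5.

```bash

python3 -m creep '[[0,0,0,0.08,-0.04,1,1],[0,0,0,0,0,0.8,1],[0,0,0,0,0,0.5,1],[0,0,0,0,0,0.3,1],[0,0,0,0,0,0.2,1],[0,0,0,0,0,0,1]]'
python3 -m creep '[[0,0,0,0,0,0.2,1],[0,0,0,0,0,0.2,1],[0,0,0,0,0,0.2,1],[0,0,0,0,0,0,1]]'
python3 -c "
from h import *
plan(549.2,236.3,119.3,19.5)"
```

```text
t: 13.45
eef_pos: [549.0, 236.6, 131.0]
eef_rot: [3.095, 0.538, -0.001]
ft_force: [0.3, 0.3, -1.7]
opening: 14.8
grasp_force: 59.4
t: 13.85
eef_pos: [548.8, 236.7, 125.0]
eef_rot: [3.095, 0.538, -0.001]
ft_force: [-0.1, -0.8, -0.8]
opening: 14.8
grasp_force: 59.4
t13.85 pos [548.8 236.7 125. ] head 19.7 tilt 0.03 q6 1.24 shift cm [0.03 0.05 0.57] turnz 0.004 (dh -0.2) open 14.8
full turn [0.    0.001 0.004]
```

```bash

python3 -m creep '[[0,0,0,0,0,0.2,1],[0,0,0,0,0,0.2,1],[0,0,0,0,0,0.15,1],[0,0,0,0,0,0,1],[0,0,0.1,0,0,0.057,1],[0,0,0.1,0,0,0.057,1],[0,0,0.1,0,0,0.057,1],[0,0,0.1,0,0,0.057,1],[0,0,0.1,0,0,0.057,1],[0,0,0.1,0,0,0.057,1],[0,0,0,0,0,0,1]]'
python3 -c "
from h import *
from station import readout
plan(549.2,236.3,119.3,19.5);print(readout.get_obs()['moment'])"
```

```text
t: 14.95
eef_pos: [549.0, 236.7, 116.3]
eef_rot: [3.116, -0.401, -0.0]
ft_force: [-0.3, -0.4, -1.0]
opening: 14.3
grasp_force: 59.3
t14.95 pos [549.  236.7 116.3] head -14.6 tilt 0.01 q6 0.64 shift cm [ 0.03  0.03 -0.3 ] turnz -0.596 (dh 34.1) open 14.3
full turn [ 0.     0.    -0.596]
[0.00949392 0.01435492 0.02249161]
```

It turns freely past 34°. Continue to the stop.

```bash

python3 -m creep '[[0,0,0.1,0,0,0.057,1],[0,0,0.1,0,0,0.057,1],[0,0,0.1,0,0,0.057,1],[0,0,0.1,0,0,0.057,1],[0,0,0.1,0,0,0.057,1],[0,0,0.08,0,0,0.046,1],[0,0,0.06,0,0,0.034,1],[0,0,0,0,0,0,1]]'
python3 -c "
from h import *
from station import readout
plan(549.2,236.3,119.3,19.5);print(readout.get_obs()['moment'])"
python3 -m creep '[[0,0,0.05,0,0,0.02,1],[0,0,0.05,0,0,0.02,1],[0,0,0,0,0,0,1]]'
python3 -c "
from h import *
from station import readout
plan(549.2,236.3,119.3,19.5);print(readout.get_obs()['moment'])"
```

```text
t: 15.75
eef_pos: [549.0, 236.7, 112.8]
eef_rot: [2.833, -1.358, -0.0]
ft_force: [-0.0, 0.4, -0.3]
opening: 14.6
grasp_force: 59.3
t15.75 pos [549.  236.7 112.8] head -51.2 tilt 0.00 q6 -0.00 shift cm [ 0.05  0.01 -0.65] turnz -1.234 (dh 70.7) open 14.6
full turn [ 0.     0.    -1.234]
[-0.01661527 -0.06140566  0.01869609]
t: 16.05
eef_pos: [548.8, 236.6, 112.5]
eef_rot: [2.763, -1.493, 0.0]
ft_force: [-0.8, -0.0, 0.5]
opening: 14.6
grasp_force: 60.0
t16.05 pos [548.8 236.6 112.5] head -56.8 tilt 0.06 q6 -0.10 shift cm [ 0.04 -0.02 -0.68] turnz -1.331 (dh 76.3) open 14.6
full turn [ 1.000e-03 -0.000e+00 -1.331e+00]
[-0.18421922  0.36087639  0.68899722]
```

```bash

python3 -m creep '[[0,0,0.04,0,0,0,1],[0,0,0,0,0,0,1],[0,0,0,0,0,0,4],[0,0,0,0,0,0,4],[0,0,0,0,0,0,4],[0,0,0,0,0,0,4],[0,0,0,0,0,-1,4],[0,0,0,0,0,-3,4],[0,0,0,0,0,-3.5,4],[0,0,0,0,0,-2,4],[0,0,0,0,0,0,4]]'
python3 - <<'E'
from h import *
from station import vision
plan(489,-350,200,-18.5)
c=vision.camera("wrist"); cv2.imwrite("pics/w4.png",c["frame"]); np.savez("w40.npz",**c)
for z in (81.5,): print(edgefit(c,lidP+[0,0,z],(549,236),-55))
c=vision.camera("scene"); print(edgefit(c,lidP+[0,0,81.5],(549,236),-55,fish=False,blur=1))
E
```

```text
t: 17.15
eef_pos: [551.0, 237.8, 212.2]
eef_rot: [-2.723, 1.551, -0.007]
ft_force: [0.5, 0.7, -0.3]
opening: 39.8
grasp_force: 0.0
t17.15 pos [551.  237.8 212.2] head -59.3 tilt 0.52 q6 -0.14 shift cm [47.39 35.33  0.89] turnz -0.713 (dh 40.8) open 39.8
full turn [-0.009 -0.003 -0.713]
(array([549.47, 234.83, -57.1 ]), np.float64(102.7))
(array([548.94, 234.82, -54.82]), np.float64(113.7))
```

View pics/w4.png

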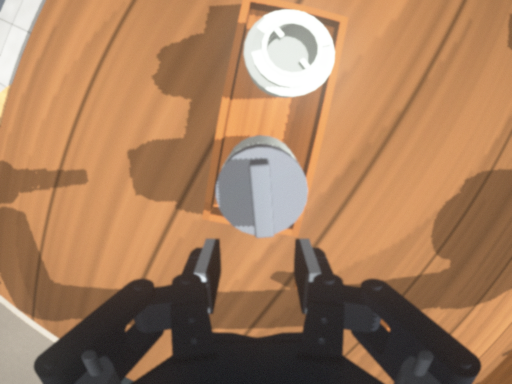

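Lid A is seated on tub_1, seen at (262,188). Now lid B.

```bash

python3 -m creep '[[0,0,0,2,1.5,0,4],[0,0,0,3.2,2.4,0,4],[0,0,0,3.2,2.4,0,4],[0,0,0,3.2,2.4,0,4],[0,0,0,3.2,2.4,0,4],[0,0,0,3.2,2.4,0,4],[0,0,0,3.2,2.4,0,4],[0,0,0,3.2,2.4,0,4],[0,0,0,3.2,2.4,0,4],[0,0,0,3.2,2.4,0,4],[0,0,0,3.2,2.4,0,4],[0,0,0,3.2,2.4,0,4],[0,0,0,3.2,2.4,0,4],[0,0,0,3.2,2.4,0,4],[0,0,0,3.2,2.4,0,4],[0,0,0,0.6,0.23,0,4]]'
python3 -m creep '[[0,0,-0.14,0,0,0,4],[0,0,-0.14,0,0,0,4],[0,0,-0.14,0,0,0,4],[0,0,-0.14,0,0,0,4],[0,0,-0.14,0,0,0,4],[0,0,0,0,0,0,4]]'
python3 - <<'E'
from h import *
from station import vision
plan(489,-350,29,-18.5)
c=vision.camera("wrist"); np.savez("w50.npz",**c)
print(edgefit(c,lidP,(489,-350),-18),edgefit(c,baredges(),(489,-350),-18))
E
```

```text
t: 18.85
eef_pos: [485.1, -354.2, 205.3]
eef_rot: [2.725, -1.561, -0.005]
ft_force: [0.1, -0.4, -0.7]
opening: 39.5
grasp_force: 0.0
t: 19.45
eef_pos: [486.4, -350.4, 206.2]
eef_rot: [-3.097, 0.525, 0.004]
ft_force: [-0.3, -0.2, -0.7]
opening: 39.5
grasp_force: 0.0
t19.45 pos [ 486.4 -350.4  206.2] head -19.2 tilt 0.14 q6 1.59 shift cm [ 0.28 -0.11 17.72] turnz -0.013 (dh 0.7) open 39.5
full turn [-0.     0.002 -0.013]
(array([ 489.37, -349.82,  -18.07]), np.float64(84.0)) (array([ 488.72, -350.93,  -17.29]), np.float64(57.2))
```

```bash

python3 -m creep '[[0,0,-0.02,0.25,-0.08,2,4],[0,0,0,0,0,3.5,4],[0,0,0,0,0,3.5,4],[0,0,0,0,0,3,4],[0,0,0,0,0,2.4,4],[0,0,0,0,0,1.8,4],[0,0,0,0,0,1,4],[0,0,0,0,0,0.4,4],[0,0,0,0,0,0,4]]'
python3 -c "
from h import *
plan(489.1,-350.1,30,-18)"
```

```text
t: 20.4
eef_pos: [489.4, -351.2, 31.2]
eef_rot: [3.102, -0.495, -0.001]
ft_force: [0.2, -0.3, -0.2]
opening: 40.1
grasp_force: 0.0
t20.40 pos [ 489.4 -351.2   31.2] head -18.1 tilt 0.02 q6 1.61 shift cm [-0.06 -0.09  0.12] turnz -0.002 (dh 0.1) open 40.1
full turn [ 0.     0.    -0.002]
```

```bash

python3 -m creep '[[0,0,0,-0.06,-0.08,0.1,4],[0,0,0,0,0,0,1],[0,0,0,0,0,0,1],[0,0,0,0,0,0,1],[0,0,0,0,0,0,1],[0,0,0,0,0,0,1]]' 60
python3 -c "
from h import *
plan(489.1,-350.1,30,-18)"
python3 -m creep '[[0,0,0,0,0,-1,1],[0,0,0,0,0,-2,1],[0,0,0,0,0,-3,1],[0,0,0,0,0,-3.5,1],[0,0,0,0,0,-3.5,1],[0,0,0,0,0,-3,1],[0,0,0,0,0,-1,1],[0,0,-0.13,0,0,0,1],[0,0,-0.13,0,0,0,1],[0,0,-0.13,0,0,0,1],[0,0,-0.13,0,0,0,1],[0,0,-0.13,0,0,0,1],[0,0,0,0,0,0,1]]'
python3 -c "
from h import *
plan(480,80,200,19.5)"
```

```text
t: 21.0
eef_pos: [489.7, -350.5, 31.4]
eef_rot: [3.102, -0.494, 0.003]
ft_force: [0.6, 0.3, 5.2]
opening: 14.7
grasp_force: 60.8
t21.00 pos [ 489.7 -350.5   31.4] head -18.1 tilt 0.10 q6 1.61 shift cm [-0.07 -0.02  0.14] turnz -0.001 (dh 0.1) open 14.7
full turn [ 0.    -0.002 -0.001]
t: 22.3
eef_pos: [488.3, -349.9, 199.0]
eef_rot: [-3.096, -0.521, 0.003]
ft_force: [-0.9, -0.2, 0.1]
opening: 14.5
grasp_force: 60.1
t22.30 pos [ 488.3 -349.9  199. ] head 19.1 tilt 0.15 q6 2.26 shift cm [ 1.329e+01 -4.089e+01 -3.000e-02] turnz -0.007 (dh 0.4) open 14.5
full turn [-0.002  0.002 -0.007]
```

```bash

python3 -m creep '[[0,0,0,1.1,-3.4,0,1],[0,0,0,1.1,-3.4,0,1],[0,0,0,1.1,-3.4,0,1],[0,0,0,1.1,-3.4,0,1],[0,0,0,1.1,-3.4,0,1],[0,0,0,1.1,-3.4,0,1],[0,0,0,1.1,-3.4,0,1],[0,0,0,1.1,-3.4,0,1],[0,0,0,1.1,-3.4,0,1],[0,0,0,1.1,-3.4,0,1],[0,0,0,1.1,-3.4,0,1],[0,0,0,1.1,-3.4,0,1],[0,0,0,0,0,0,1]]'
python3 -c "
from h import *
plan(592,113.5,150,19.5)"
```

```text
t: 23.6
eef_pos: [479.8, 81.5, 200.0]
eef_rot: [-3.097, -0.525, 0.0]
ft_force: [0.4, 0.3, -1.1]
opening: 14.7
grasp_force: 60.1
t23.60 pos [479.8  81.5 200. ] head 19.2 tilt 0.03 q6 1.40 shift cm [11.65  0.67  5.  ] turnz -0.005 (dh 0.3) open 14.7
full turn [-0.     0.    -0.005]
```

```bash

python3 -m creep '[[0,0,0,2.5,0.15,0,1],[0,0,0,3.3,0.2,0,1],[0,0,0,3.3,0.2,0,1],[0,0,0,2.55,0.12,0,1],[0,0,-0.008,0,0,1.5,1],[0,0,0,0,0,2,1],[0,0,0,0,0,1.2,1],[0,0,0,0,0,0.3,1],[0,0,0,0,0,0,1]]'
python3 - <<'E'
from h import *
from station import vision,readout
plan(592.2,113.5,120.5,19.5)
c=vision.camera("wrist"); z=readout.get_obs()["eef_pos"]
print(edgefit(c,lidP+[0,0,z[2]-31.4],z[:2],19.5))
E
```

```text
t: 24.5
eef_pos: [592.0, 109.9, 150.0]
eef_rot: [3.095, 0.533, -0.002]
ft_force: [-0.5, 0.6, -1.2]
opening: 14.7
grasp_force: 60.1
t24.50 pos [592.  109.9 150. ] head 19.6 tilt 0.06 q6 1.46 shift cm [ 0.14 -0.33  2.95] turnz 0.001 (dh -0.1) open 14.7
full turn [0.    0.001 0.001]
(array([591.88, 108.63,  18.03]), np.float64(100.7))
```

```bash

python3 -m creep '[[0,0,0,0.12,-0.34,0.5,1],[0,0,0,0,0,0.4,1],[0,0,0,0,0,0.3,1],[0,0,0,0,0,0.3,1],[0,0,0,0,0,0.2,1],[0,0,0,0,0,0.2,1],[0,0,0,0,0,0,1]]'
python3 -c "
from h import *
plan(592.2,113.5,120.5,19.5)"
python3 -m creep '[[0,0,0,0,0,0.2,1],[0,0,0,0,0,0.1,1],[0,0,0,0,0,0,1]]'
python3 -c "
from h import *
plan(592.2,113.5,120.5,19.5)"
```

```text
t: 25.25
eef_pos: [592.0, 113.8, 131.0]
eef_rot: [3.096, 0.535, -0.001]
ft_force: [-0.4, -0.1, -1.1]
opening: 14.5
grasp_force: 60.1
t25.25 pos [592.  113.8 131. ] head 19.6 tilt 0.04 q6 1.45 shift cm [0.01 0.04 1.05] turnz 0.002 (dh -0.1) open 14.5
full turn [-0.     0.001  0.002]
t: 25.55
eef_pos: [592.0, 113.9, 128.2]
eef_rot: [3.096, 0.535, -0.0]
ft_force: [-0.6, -0.4, -0.2]
opening: 14.4
grasp_force: 60.1
t25.55 pos [592.  113.9 128.2] head 19.6 tilt 0.02 q6 1.45 shift cm [0.   0.04 0.77] turnz 0.002 (dh -0.1) open 14.4
full turn [-0.     0.     0.002]
```

Dropped in. Lower to the start and turn.

```bash

python3 -m creep '[[0,0,0,0,0,0.25,1],[0,0,0,0,0,0.25,1],[0,0,0,0,0,0.2,1],[0,0,0,0,0,0.07,1],[0,0,0,0,0,0,1]]'
python3 -m creep '[[0,0,0.1,0,0,0.057,1],[0,0,0.1,0,0,0.057,1],[0,0,0.1,0,0,0.057,1],[0,0,0.1,0,0,0.057,1],[0,0,0.1,0,0,0.057,1],[0,0,0.1,0,0,0.057,1],[0,0,0,0,0,0,1]]'
python3 -c "
from h import *
from station import readout
plan(592.2,113.5,120.5,19.5);print(readout.get_obs()['moment'])"
```

```text
t: 26.05
eef_pos: [592.1, 113.9, 120.6]
eef_rot: [3.096, 0.535, -0.0]
ft_force: [0.9, -0.5, -0.8]
opening: 14.8
grasp_force: 60.1
t: 26.75
eef_pos: [592.2, 113.9, 117.2]
eef_rot: [-3.116, 0.404, 0.0]
ft_force: [0.0, 0.6, -1.3]
opening: 14.5
grasp_force: 60.0
t26.75 pos [592.2 113.9 117.2] head -14.8 tilt 0.00 q6 0.85 shift cm [ 0.02  0.04 -0.33] turnz -0.598 (dh 34.3) open 14.5
full turn [-0.     0.    -0.598]
[0.04234016 0.06798342 0.07122653]
```

```bash

python3 -m creep '[[0,0,0.1,0,0,0.057,1],[0,0,0.1,0,0,0.057,1],[0,0,0.1,0,0,0.057,1],[0,0,0.1,0,0,0.057,1],[0,0,0.1,0,0,0.057,1],[0,0,0.08,0,0,0.046,1],[0,0,0.06,0,0,0.034,1],[0,0,0.05,0,0,0.02,1],[0,0,0.05,0,0,0.02,1],[0,0,0,0,0,0,1]]'
python3 -c "
from h import *
from station import readout
plan(592.2,113.5,120.5,19.5);print(readout.get_obs()['moment'])"
```

```text
t: 27.75
eef_pos: [592.3, 113.9, 113.4]
eef_rot: [2.762, -1.496, 0.001]
ft_force: [-0.6, -0.1, -0.2]
opening: 15.1
grasp_force: 60.6
t27.75 pos [592.3 113.9 113.4] head -56.9 tilt 0.04 q6 0.12 shift cm [ 0.03  0.03 -0.71] turnz -1.333 (dh 76.4) open 15.1
full turn [ 1.000e-03 -0.000e+00 -1.333e+00]
[-0.00241181  0.07239689  0.73436615]
```

Hard stop reached at 76°. Release, retreat, check.

```bash

python3 -m creep '[[0,0,0.04,0,0,0,1],[0,0,0,0,0,0,1],[0,0,0,0,0,0,4],[0,0,0,0,0,0,4],[0,0,0,0,0,0,4],[0,0,0,0,0,0,4],[0,0,0,0,0,-1,4],[0,0,0,0,0,-3,4],[0,0,0,0,0,-3.5,4],[0,0,0,-2,0,-3,4],[0,0,0,0,0,0,4]]'
python3 - <<'E'
from h import *
from station import vision
plan(592,113.5,200,-55)
c=vision.camera("wrist"); cv2.imwrite("pics/w6.png",c["frame"]); s=vision.camera("scene")
for g in((592,113),(549,236)): print(edgefit(c,lidP+[0,0,81.5],g,-55),edgefit(s,lidP+[0,0,81.5],g,-55,fish=False,blur=1))
E
```

```text
t: 28.85
eef_pos: [584.2, 133.0, 224.6]
eef_rot: [-2.722, 1.551, -0.012]
ft_force: [-0.0, -0.2, 1.2]
opening: 39.9
grasp_force: 0.0
t28.85 pos [584.2 133.  224.6] head -59.4 tilt 0.67 q6 0.04 shift cm [2.07 0.35 2.46] turnz -0.076 (dh 4.4) open 39.9
full turn [-0.011 -0.002 -0.076]
(array([592.27, 112.96, -57.67]), np.float64(107.7)) (array([590.78, 113.83, -52.67]), np.float64(110.6))
(array([549.76, 234.64, -54.73]), np.float64(101.8)) (array([548.96, 234.83, -54.46]), np.float64(112.8))
```

View pics/w6.png

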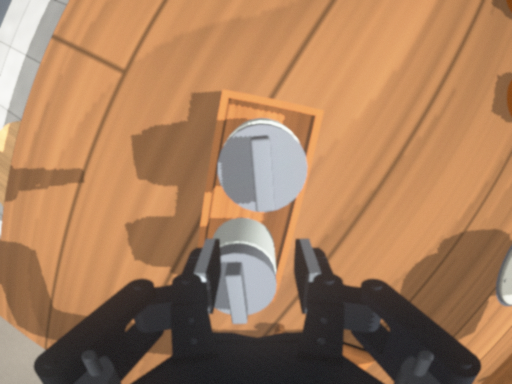

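Both lids sit on their tubs, at (262,165) and (245,280), turned to the stop. The gripper is clear of them.

```bash
python3 -c "
from station import bot
print(bot.job_done())"
```

```text
the job is handed in; nothing more can be done
None
```

Both lids are screwed clockwise to the hard stop on their own tubs and released. The lid that started nearer the robot went on tub_1 after it bound on tub_2, and the other went on tub_2. I handed the job in at about 29 s, and no verdict came back.

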